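Roll two hinge barrels onto the weld line

TASK

Line up the two steel hinge barrels for tacking: with the fingertips, push the long barrel so that it rolls over the plate until it lies along the white line with its axis over it, and after that do the same with the short barrel. Roll them, do not drag, lift or carry them, leave both lying still on the line and let go; leave the other things on and beside the plate where they are.

Things in the scene. Friction and masses are not known exactly. Their poses are not given: they have to be found in the camera images.
- long_barrel: the longer of two steel hinge barrels (smooth tubes lying on the plate): 40 mm diameter, 120 mm long, about 500 g, oiled (friction about 0.2), rolls easily, stops within a few mm after a slow push. Origin mid-length on its axis (20 mm above the plate); y is the tube's axis; x and z turn as it rolls, z is up at the start. Starts within 3 degrees of parallel to the line, 55 to 80 mm from it, the two on opposite sides.
- short_barrel: the shorter of two steel hinge barrels (smooth tubes lying on the plate): 40 mm diameter, 70 mm long, about 300 g, oiled (friction about 0.2), rolls easily, stops within a few mm after a slow push. Origin mid-length on its axis (20 mm above the plate); y is the tube's axis; x and z turn as it rolls, z is up at the start. Starts within 3 degrees of parallel to the line, 55 to 80 mm from it, the two on opposite sides.
- line: the white marked line on the plate, a straight painted stripe 12 mm wide and 370 mm long, flat. Origin at its middle, on the plate's top; y runs along the line (to the robot's left), x lies level across it (away from the robot). The barrels' middles lie about 180 mm apart along the line; they need not be shifted along it.
- plate: flat rectangular steel base plate, fixed, 320 mm along its x, 380 mm along its y, 8 mm thick; origin at the centre of its underside, on the bench top. The line runs parallel to its y axis, up to 15 mm from the middle. The barrels lie on its top face, 8 mm above the bench.
- magnet_square: bystander: small grey L-shaped magnetic welding square with a diagonal brace, standing on the plate's far left part, 16 x 75 mm on the plate and 70 mm high; origin at the centre of its underside
- steel_box: bystander: small open-topped dark steel box, 55 mm cube, standing on the plate's near right part; origin at the centre of its underside
- chipping_hammer: bystander: hammer 240 mm long lying on the bench to the left of the plate
- wire_brush: bystander: wooden-handled brush 220 mm long lying on the bench to the right of the plate
Things that resemble listed ones, but are neither listed nor needed, are in the scene too. What is shaped like the short_barrel but red or yellow is not meant.

How it is judged:
On the way, in this order (a step that is already met when the one before it is completed fails the run):
1. the long barrel has rolled by at least about a quarter turn (angle between long_barrel's own z axis and vertical above 1.5 rad), for 0.05 s.
2. the long barrel lies on the line (x of long_barrel in the frame of line between -0.006 and 0.006 m and angle between the y axis of long_barrel and the y axis of line, either way round below 0.1 rad), for 0.2 s.
3. the short barrel has rolled by at least about a quarter turn (angle between short_barrel's own z axis and vertical above 1.5 rad), for 0.05 s.
4. the short barrel lies on the line (x of short_barrel in the frame of line between -0.006 and 0.006 m and angle between the y axis of short_barrel and the y axis of line, either way round below 0.1 rad), for 0.2 s.
At the end, for the whole second after the job is handed in: Both barrels lie at rest on the plate, each with its middle within 6 mm of the line's centre across it and its axis within 0.1 rad of the line's direction, and its middle no more than 160 mm along it from the line's middle (all of step 2 and all of step 4 and y of long_barrel in the frame of line between -0.16 and 0.16 m and angle between long_barrel's own y axis and vertical between 1.5 and 1.64 rad and height (world z) of long_barrel between 0.024 and 0.032 m and linear speed of each of long_barrel, short_barrel below 0.01 m/s and angular speed of each of long_barrel, short_barrel below 0.3 rad/s and y of short_barrel in the frame of line between -0.16 and 0.16 m and angle between short_barrel's own y axis and vertical between 1.5 and 1.64 rad and height (world z) of short_barrel between 0.024 and 0.032 m); the robot touches nothing.
It fails at once if a barrel is lifted off the plate (its axis more than 8 mm above where it lies) (height (world z) of any of long_barrel, short_barrel above 0.036 m).
It fails at once if a bystander is shifted by more than 20 mm (distance of any of magnet_square, steel_box, chipping_hammer, wire_brush from where it was at the start of the episode above 0.02 m).
It fails at once if a standing bystander is tipped over (angle between any of magnet_square, steel_box's own z axis and vertical above 0.5 rad).
It also fails if it takes over 64 s, if anything falls off the work surface, if the arm or the gripper's body presses on something with over 40 N, if the wrist force passes 120 N, or if a joint passes its speed limit or range.

ROBOT

A 7-joint arm with a two-finger parallel gripper is mounted at the origin on the work surface. World frame = base frame: x ahead of the robot, y to its left, z up, the work surface at z = 0. Lengths are in m, angles in rad, forces in N, time in s.
With the tool pointing down it reaches from about 0.4 to 0.925 m from the base axis. Payload 5.6 kg.
Tool frame: the origin (TCP) lies midway between the tips of the shut fingers; the grasp point (between the pads) lies 19 mm behind it (env.tcp_to_grasp is the z of the grasp point in the tool frame, in m); z points along the fingers, y is the line along which they close (so a half turn about z gives the same grasp; the last joint's range is limited). The gripper opens to 85 mm and grips with 20 to 120 N. Pads are 22 mm wide; open, the fingers measure 114 mm over their backs; the gripper's body (76 mm by 85 mm) begins 54 mm behind the grasp point. The pads swing forward as they close: fully open they stand 13 mm farther back than shut.
Start: joints at [1.127, 0.468, -0.012, 1.603, 0.006, 1.071, -0.056], TCP at [0.254, -0.599, 0.231] pointing down, gripper open.
Joint ranges: [-2.53, 2.53], [-0.31, 2.02], [-1.57, 1.55], [0.28, 2.44], [-1.29, 4.43], [0.15, 1.84], [-2.92, 2.92]. Speed limits (rad/s): [2.57, 2.57, 3.14, 3.14, 3.14, 3.14, 3.14].

INTERFACE

Orientations are given as a unit quaternion [w, x, y, z].
In Python, from station import env gives the robot as it stands.
- The arm moves only by the tool send_rows, never from a script. Its argument "targets" is a list of rows, each an object with "translation": the shift along the tool's x, y, z normalised to -1 to 1, where 1 is 0.03 m, a list of three; "rotation": the turn, a rotation vector about the tool's x, y, z normalised to -1 to 1, where 1 is 6 degrees, a list of three; "fingers": the opening, from -1 (shut) to 1 (fully open). A call has exactly 10 rows; each row shifts and turns the commanded pose from where the row before left it, along the tool's axes as they then stand; what a row does not reach is not made up. A row lasts 1/12 s, in which the tool goes at most 41.7 mm and 7.16 degrees, less where a joint would pass 70% of its speed; a pose out of reach is approached as far as the arm can. A call with a number of a shift or a turn outside -1 to 1 is refused whole. A call with a gripper value outside its range is refused whole. The fingers move at their own pace and stop on an object; "grip_force" is the grip in N (left out, the last holds). Time passes only in rows, so rows that do not move let the fingers close, or fill a call up. It gives the time, the measured TCP pose, the force, the opening and the grip force at its end, in the units of the state.
- env.get_state(): the state, without advancing time (a new reading comes with each control period).
- env.capture(name): name is "scene" or "top"; returns the picture (400x640x3 uint8, blue, green, red); there is no depth.
- env.camera_model(name): a dict with "intrinsics" (3x3 intrinsics, pixels), "eye" and "attitude" of the camera in the world. Camera axes: x right, y up, looking along -z (the intrinsics and any distortion apply to the point x, -y, -z); pixel columns grow to the right and rows downward; lengths in m; the calibration is good to about 2 mm. A picture is of the moment at which its call begins. camera_model takes no time and is no camera call.
- env.sign_off(): hands the job in; it is judged then, once.
Trained networks look in the newest picture that a camera, given by its name, has taken for a name from the list of things; names that differ only in an ending like _2 or _b are one class to them, and where a whole thing is asked for, a point or a joint stands for the part that bears it (a point fixed in the world has none). Each returns a list of dicts, best first, with "conf" (0 to 1); they miss things now and then, are a little off and sometimes report something else, mostly with a low value. They report only what shows in the picture. A call takes as long as a camera call. They do not tell look-alikes from the thing itself.
- env.outline_of(camera, target): "pixels" (400x640 bool, what is visible of it) and "rect" ([left, top, width, height] in pixels, round what is visible of it).
The state is a dict: "time": time; "joint_positions": joint angles; "dq": joint speeds; "joint_efforts": joint torques, N m; "ee_pos": TCP position; "orientation": TCP orientation; "ft_force": force on the tool from outside, world axes, zero at the start; "wrist_torque": the same for the moment, N m; "opening": finger opening in m; "grip_force": force on a finger pad.
Only numpy, scipy, OpenCV 4.12 (cv2) and the standard library are available. Lean on these libraries where they do the work, as an engineer would, in place of code of your own. Each camera call takes 0.05 s, during which the arm holds its last target. There are 200 camera calls.

## Working session

There is one attempt and no reset: what is moved stays moved. The work goes in short steps, Python scripts to look and compute and a tool call to move; the robot and the scene stay as the last step left them, time stands still between calls to the robot, and variables do not carry over. Pictures are saved under pics/ and viewed, at most 10 in all, crops included, and the job is handed in when it is done.

Besides the shell and the picture viewer there is one more tool, called after "Call:" as name(argument=value, ...) on one line, values as JSON. send_rows: Moves the arm, as the interface text tells. Scaled input: -1 to 1 covers 0.03 m each way for a shift and 6 degrees each way for a turn. Its arguments: {"type":"object","properties":{"targets":{"type":"array"},"grip_force":{"type":"number"}},"required":["targets"]}

```bash
mkdir -p pics; ls; cat > h.py <<'E'
import numpy as np, cv2
from station import env
from scipy.spatial.transform import Rotation as R
def rot(a):
    a=np.array(a,float)
    return a if a.shape==(3,3) else R.from_quat(a,scalar_first=True).as_matrix()
def ray(cam,uv,z):
    m=env.camera_model(cam);K=np.array(m['intrinsics']);A=rot(m['attitude']);e=np.array(m['eye'])
    uv=np.atleast_2d(uv).astype(float)
    d=np.c_[uv,np.ones(len(uv))]@np.linalg.inv(K).T
    d=(d*[1,-1,-1])@A.T
    return e+d*((z-e[2])/d[:,2])[:,None]
def proj(cam,p):
    m=env.camera_model(cam);K=np.array(m['intrinsics']);A=rot(m['attitude']);e=np.array(m['eye'])
    c=(np.atleast_2d(p)-e)@A*[1,-1,-1]
    q=c@K.T
    return q[:,:2]/q[:,2:]
E
python3 - <<'E'
from h import *
s=env.get_state();print(s['time'],s['ee_pos'],s['orientation'],s['opening'])
for c in ('top','scene'):
    print(env.camera_model(c)); im=env.capture(c); cv2.imwrite(f'pics/{c}0.png',im)
    for n in ('line','long_barrel','short_barrel','plate','steel_box','magnet_square'):
        for o in env.outline_of(c,n): print(c,n,round(o['conf'],2),o['rect'],o['pixels'].sum())
E
```

```text
pics
0.0 [ 0.25329957 -0.59796219  0.23029065] [-9.14952082e-04  9.79995017e-01  1.99019764e-01 -2.51570150e-04] 0.0853818204270809
{'intrinsics': array([[412.41427562,   0.        , 316.88784846],
       [  0.        , 412.41427562, 202.80385339],
       [  0.        ,   0.        ,   1.        ]]), 'eye': array([0.44311562, 0.01548305, 1.37197689]), 'attitude': array([ 0.70663688,  0.04089718, -0.05365369, -0.70435291])}
top line 0.77 [285.9, 203.9, 106.0, 23.8] 344
top long_barrel 0.95 [284.9, 212.0, 41.2, 22.6] 452
top short_barrel 0.76 [357.5, 194.9, 24.8, 13.8] 293
top short_barrel 0.56 [318.2, 136.3, 16.0, 10.9] 236
top short_barrel 0.17 [156.2, 209.8, 37.8, 73.6] 801
top plate 0.93 [275.2, 164.8, 131.5, 112.4] 9109
top steel_box 0.79 [349.5, 249.8, 23.8, 21.7] 320
top magnet_square 0.48 [294.4, 169.1, 22.6, 11.2] 167
{'intrinsics': array([[412.09849508,   0.        , 320.92479231],
       [  0.        , 412.09849508, 203.65846112],
       [  0.        ,   0.        ,   1.        ]]), 'eye': array([1.30437879, 0.52547993, 0.87554793]), 'attitude': array([0.40991316, 0.16833209, 0.35174936, 0.82456528])}
scene line 0.67 [275.9, 169.5, 76.4, 57.5] 197
scene long_barrel 0.93 [323.1, 181.2, 38.3, 31.8] 540
scene short_barrel 0.91 [215.4, 221.3, 31.0, 17.6] 385
scene short_barrel 0.84 [249.2, 234.9, 29.1, 28.4] 419
scene short_barrel 0.6 [266.2, 175.9, 23.5, 22.5] 298
scene plate 0.92 [235.1, 143.3, 153.9, 110.9] 6957
scene steel_box 0.59 [310.0, 143.4, 24.8, 26.5] 480
scene magnet_square 0.51 [301.4, 221.8, 22.9, 20.1] 322
```

```bash
python3 - <<'E'
import cv2
im=cv2.imread('pics/top0.png')[150:290,260:420]; cv2.imwrite('pics/tc.png',cv2.resize(im,None,fx=4.2,fy=4.2,interpolation=cv2.INTER_CUBIC))
im=cv2.imread('pics/scene0.png')[130:270,200:400]; cv2.imwrite('pics/sc.png',cv2.resize(im,None,fx=4,fy=4,interpolation=cv2.INTER_CUBIC))
E
```

```text
(no output)
```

View pics/tc.png

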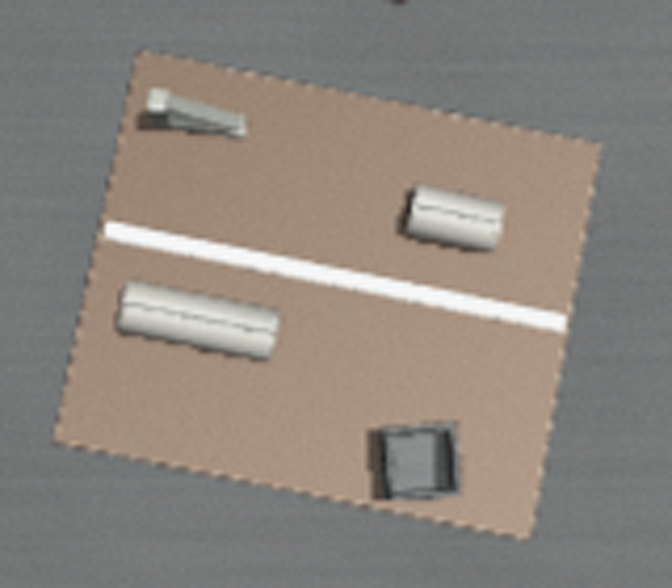

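View pics/sc.png

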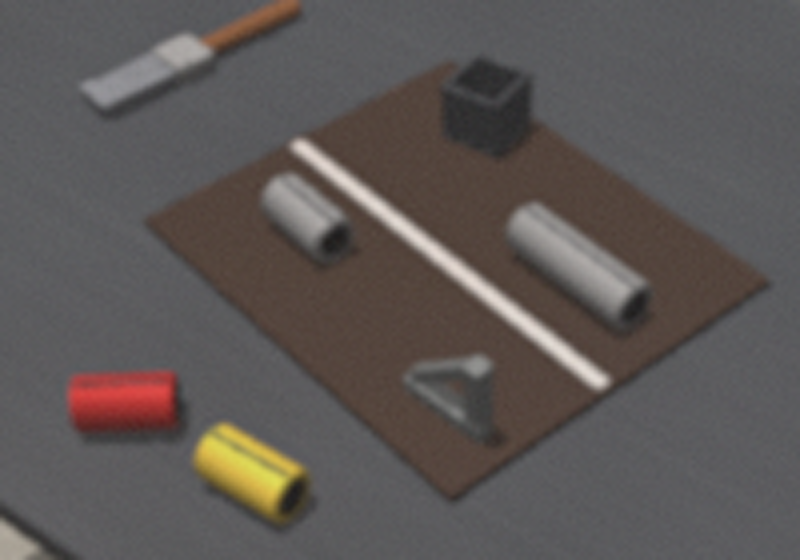

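The top crop shows the line from (105,230) to (565,322), the long barrel at (200,320) on the near side and the short barrel at (455,218) on the far side. The red and yellow tubes lie off the plate and aren't needed. Next I fit the poses.

```bash
cat >> h.py <<'E'
from scipy.optimize import least_squares
def mom(mask):
    m=cv2.moments(mask.astype(np.uint8),True)
    return np.array([m['m10'],m['m01']])/m['m00']
def hullpix(cam,x,y,yaw,L):
    t=np.linspace(0,2*np.pi,36);a=np.array([-np.sin(yaw),np.cos(yaw),0]);n=np.array([np.cos(yaw),np.sin(yaw),0])
    P=np.array([np.array([x,y,.028])+s*L/2*a+.02*(np.cos(k)*n+np.sin(k)*np.array([0,0,1])) for s in(-1,1) for k in t])
    return cv2.convexHull(proj(cam,P).astype(np.float32))
def hc(cam,*p):
    m=cv2.moments(hullpix(cam,*p));return np.array([m['m10'],m['m01']])/m['m00']
def yawof(cam,mask):
    # long axis of the mask, as world yaw of barrel's y axis minus 90 deg
    v,u=np.nonzero(mask);c=np.c_[u,v];w,V=np.linalg.eigh(np.cov(c.T));d=V[:,1];m=c.mean(0)
    p=ray(cam,[m-d*10,m+d*10],.028);d=p[1]-p[0];d=d if d[1]>0 else -d
    return np.arctan2(-d[0],d[1])
def line(im):
    o=env.outline_of('top','line')[0]['pixels'].astype(np.uint8)
    m=cv2.dilate(o,np.ones((3,3)));g=im.astype(float).min(2)
    v,u=np.nonzero((m>0)&(g>200));P=ray('top',np.c_[u,v],.008)
    vx,vy,x0,y0=cv2.fitLine(P[:,:2].astype(np.float32),cv2.DIST_HUBER,0,.001,.001).ravel()
    if vy<0:vx,vy=-vx,-vy
    c=np.array([x0,y0]);s=(P[:,:2]-c)@[vx,vy]
    return c+(s.max()+s.min())/2*np.array([vx,vy]),np.arctan2(-vx,vy),s.max()-s.min()
def barrel(cam,mask,L,yaw=None):
    yaw=yawof(cam,mask) if yaw is None else yaw;c=mom(mask)
    g=ray(cam,c,.028)[0,:2]
    r=least_squares(lambda p:hc(cam,p[0],p[1],yaw,L)-c,g,diff_step=1e-3)
    return r.x,yaw
def inline(p,lc,ly):
    d=np.array(p)-lc;return d@[np.cos(ly),np.sin(ly)],d@[-np.sin(ly),np.cos(ly)]
E
python3 - <<'E'
from h import *
np.set_printoptions(precision=4,suppress=True)
im=env.capture('top');lc,ly,ll=line(im);print('line',lc,np.degrees(ly),ll)
np.save('line.npy',[*lc,ly])
env.capture('scene')
for n,L in(('long_barrel',.12),('short_barrel',.07)):
  for c in('top','scene'):
    for o in env.outline_of(c,n):
      if o['conf']>.5:
        p,y=barrel(c,o['pixels'],L,None if c=='top' else ly)
        print(n,c,p,np.degrees(y),'in line',np.array(inline(p,lc,ly)),'area ratio',o['pixels'].sum()/cv2.contourArea(hullpix(c,*p,y,L)))
for n in('magnet_square','steel_box'):
  p=ray('top',mom(env.outline_of('top',n)[0]['pixels']),.04)[0,:2];print(n,p,inline(p,lc,ly))
s=env.get_state();T=rot(s['orientation']);print(T,s['ee_pos'],s['time'])
E
```

```text
line [ 0.5846 -0.0871] -11.529076 0.36464879272060086
long_barrel top [0.5492 0.0248] -11.228717694630618 in line [-0.057   0.1025] area ratio 0.9848183614613795
long_barrel scene [0.5468 0.0217] -11.529076 in line [-0.0587  0.099 ] area ratio 0.9921291556258552
short_barrel top [ 0.6301 -0.173 ] -10.30917278737943 in line [ 0.0618 -0.0751] area ratio 0.9908691416325
short_barrel scene [ 0.8432 -0.0357] -11.529076 in line [0.2432 0.102 ] area ratio 0.8955118756592187
short_barrel scene [ 0.6282 -0.18  ] -11.529076 in line [ 0.0613 -0.0823] area ratio 0.9965198211091434
short_barrel scene [ 0.85   -0.1506] -11.529076 in line [ 0.2728 -0.0092] area ratio 1.0224757695936413
magnet_square [0.7078 0.0299] (np.float64(0.09734028950092528), np.float64(0.1392378608365333))
steel_box [ 0.4402 -0.1439] (np.float64(-0.13007696664316684), np.float64(-0.08450778930845584))
[[ 0.9208  0.3901 -0.    ]
 [ 0.3901 -0.9208 -0.    ]
 [-0.      0.     -1.    ]] [ 0.2536 -0.5985  0.2313] 1.15
```

Call:
send_rows(targets=[{"translation": [0,0,0],"rotation": [0,0,0.96],"fingers": 0.65},{"translation": [0,0,0],"rotation": [0,0,0.96],"fingers": 0.65},{"translation": [0,0,0],"rotation": [0,0,0.96],"fingers": 0.65},{"translation": [0,0,0],"rotation": [0,0,0.96],"fingers": 0.65},{"translation": [0,0,0],"rotation": [0,0,0.96],"fingers": 0.65},{"translation": [0,0,0],"rotation": [0,0,0.95],"fingers": 0.65},{"translation": [0.17,-1,0],"rotation": [0,0,0],"fingers": 0.65},{"translation": [0.17,-1,0],"rotation": [0,0,0],"fingers": 0.65},{"translation": [0.17,-1,0],"rotation": [0,0,0],"fingers": 0.65},{"translation": [0.17,-1,0],"rotation": [0,0,0],"fingers": 0.65}])

```text
time: 1.98
ee_pos: [0.2979, -0.4837, 0.2312]
orientation: [0.0, 0.995, -0.101, 0.0]
ft_force: [1.0, -0.1, -0.4]
opening: 0.0706
grip_force: 0.0
```

Call:
send_rows(targets=[{"translation": [0.17,-1,0],"rotation": [0,0,0],"fingers": 0.65},{"translation": [0.17,-1,0],"rotation": [0,0,0],"fingers": 0.65},{"translation": [0.17,-1,0],"rotation": [0,0,0],"fingers": 0.65},{"translation": [0.17,-1,0],"rotation": [0,0,0],"fingers": 0.65},{"translation": [0.17,-1,0],"rotation": [0,0,0],"fingers": 0.65},{"translation": [0.17,-1,0],"rotation": [0,0,0],"fingers": 0.65},{"translation": [0.17,-1,0],"rotation": [0,0,0],"fingers": 0.65},{"translation": [0.17,-1,0],"rotation": [0,0,0],"fingers": 0.65},{"translation": [0.17,-1,0],"rotation": [0,0,0],"fingers": 0.65},{"translation": [0.17,-1,0],"rotation": [0,0,0],"fingers": 0.65}])

```text
time: 2.82
ee_pos: [0.4079, -0.1999, 0.2316]
orientation: [0.0, 0.995, -0.101, 0.0]
ft_force: [0.5, 0.2, -0.3]
opening: 0.0704
grip_force: 0.0
```

```bash
cat > st.py <<'E'
from h import *
np.set_printoptions(precision=4,suppress=True)
l=np.load('line.npy');s=env.get_state();T=rot(s['orientation'])
print('t',s['time'],'line xy',np.array(inline(s['ee_pos'][:2],l[:2],l[2])),'z',s['ee_pos'][2],'yaw err deg',np.degrees(np.arctan2(T[1,0],T[0,0])-l[2]),'tilt',T[:,2],'open',s['opening'],'F',s['ft_force'])
E
python3 st.py
```

```text
t 2.8167 line xy [-0.1505 -0.1459] z 0.23162967668659284 yaw err deg -0.016612543763398213 tilt [ 0.0007 -0.0005 -1.    ] open 0.07044229249482727 F [ 0.4579  0.2315 -0.3497]
```

Call:
send_rows(targets=[{"translation": [0.133,-0.823,0],"rotation": [0,0,0],"fingers": 0.65},{"translation": [0.133,-0.823,0],"rotation": [0,0,0],"fingers": 0.65},{"translation": [0.133,-0.823,0],"rotation": [0,0,0],"fingers": 0.65},{"translation": [0.133,-0.823,0],"rotation": [0,0,0],"fingers": 0.65},{"translation": [0.133,-0.823,0.7],"rotation": [0,0,0],"fingers": 0.65},{"translation": [0.133,-0.823,0.7],"rotation": [0,0,0],"fingers": 0.65},{"translation": [0.133,-0.823,0.7],"rotation": [0,0,0],"fingers": 0.65},{"translation": [0.133,-0.823,0.7],"rotation": [0,0,0],"fingers": 0.65},{"translation": [0.133,-0.823,0.7],"rotation": [0,0,0],"fingers": 0.65},{"translation": [0.133,-0.823,0.7],"rotation": [0,0,0],"fingers": 0.65}])

```text
time: 3.65
ee_pos: [0.4965, 0.0337, 0.1045]
orientation: [-0.0, 0.995, -0.101, 0.0]
ft_force: [0.1, -0.6, 0.4]
opening: 0.0705
grip_force: 0.0
```

Call:
send_rows(targets=[{"translation": [0,0,0.6],"rotation": [0,0,0],"fingers": 0.65},{"translation": [0,0,0.6],"rotation": [0,0,0],"fingers": 0.65},{"translation": [0,0,0.6],"rotation": [0,0,0],"fingers": 0.65},{"translation": [0,0,0.4],"rotation": [0,0,0],"fingers": 0.65},{"translation": [0,0,0.3],"rotation": [0,0,0],"fingers": 0.65},{"translation": [0,0,0.2],"rotation": [0,0,0],"fingers": 0.65},{"translation": [0,0,0.2],"rotation": [0,0,0],"fingers": 0.65},{"translation": [0,0,0.15],"rotation": [0,0,0],"fingers": 0.65},{"translation": [0,0,0],"rotation": [0,0,0],"fingers": 0.65},{"translation": [0,0,0],"rotation": [0,0,0],"fingers": 0.65}])

```text
time: 4.48
ee_pos: [0.4962, 0.0326, 0.014]
orientation: [-0.0, 0.995, -0.101, 0.0]
ft_force: [0.2, -0.1, -0.6]
opening: 0.0707
grip_force: 0.0
```

```bash
python3 st.py; python3 - <<'E'
from h import *
im=env.capture('scene')[130:270,230:400]; cv2.imwrite('pics/s1.png',cv2.resize(im,None,fx=4,fy=4,interpolation=cv2.INTER_CUBIC))
E
```

```text
t 4.4833 line xy [-0.1105  0.0996] z 0.013991622658771942 yaw err deg -0.01513588066684715 tilt [ 0.0004 -0.     -1.    ] open 0.07068416031277205 F [ 0.2119 -0.0524 -0.6202]
```

View pics/s1.png

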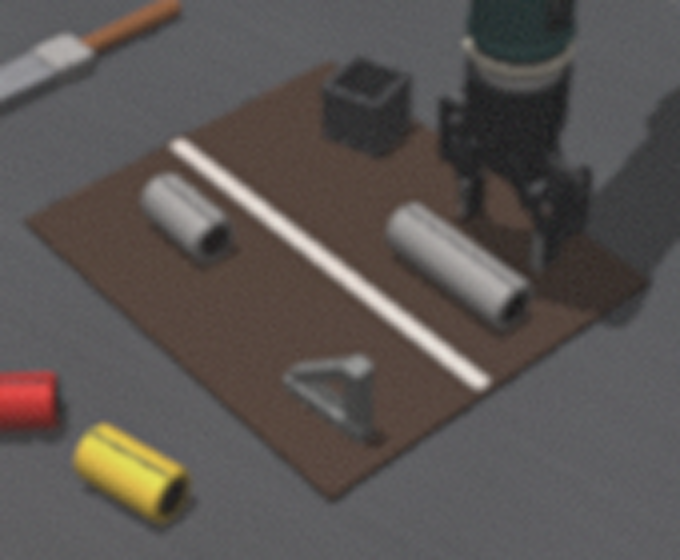

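The picture shows both fingertips, (465,200) and (540,260), standing behind the long barrel at (455,265), clear of everything else. I'll push slowly and stop short of the line.

Call:
send_rows(targets=[{"translation": [0.1,0,0],"rotation": [0,0,0],"fingers": 0.65},{"translation": [0.1,0,0],"rotation": [0,0,0],"fingers": 0.65},{"translation": [0.1,0,0],"rotation": [0,0,0],"fingers": 0.65},{"translation": [0.1,0,0],"rotation": [0,0,0],"fingers": 0.65},{"translation": [0.1,0,0],"rotation": [0,0,0],"fingers": 0.65},{"translation": [0.08,0,0],"rotation": [0,0,0],"fingers": 0.65},{"translation": [0.08,0,0],"rotation": [0,0,0],"fingers": 0.65},{"translation": [0.08,0,0],"rotation": [0,0,0],"fingers": 0.65},{"translation": [0.08,0,0],"rotation": [0,0,0],"fingers": 0.65},{"translation": [0.08,0,0],"rotation": [0,0,0],"fingers": 0.65}])

```text
time: 5.37
ee_pos: [0.5226, 0.0272, 0.0137]
orientation: [0.0, 0.995, -0.101, -0.0]
ft_force: [-0.5, 0.6, 0.2]
opening: 0.0706
grip_force: 0.1
```

Call:
send_rows(targets=[{"translation": [0.08,0,0],"rotation": [0,0,0],"fingers": 0.65},{"translation": [0.08,0,0],"rotation": [0,0,0],"fingers": 0.65},{"translation": [0.08,0,0],"rotation": [0,0,0],"fingers": 0.65},{"translation": [0.08,0,0],"rotation": [0,0,0],"fingers": 0.65},{"translation": [0.08,0,0],"rotation": [0,0,0],"fingers": 0.65},{"translation": [0.08,0,0],"rotation": [0,0,0],"fingers": 0.65},{"translation": [0.08,0,0],"rotation": [0,0,0],"fingers": 0.65},{"translation": [0.06,0,0],"rotation": [0,0,0],"fingers": 0.65},{"translation": [0.04,0,0],"rotation": [0,0,0],"fingers": 0.65},{"translation": [0.02,0,0],"rotation": [0,0,0],"fingers": 0.65}])

```text
time: 6.2
ee_pos: [0.5427, 0.0231, 0.0138]
orientation: [0.0, 0.995, -0.101, 0.0]
ft_force: [0.1, -0.0, 0.6]
opening: 0.0707
grip_force: 0.1
```

```bash
cat > look.py <<'E'
from h import *
import sys
l=np.load('line.npy')
n,L=(('long_barrel',.12),('short_barrel',.07))[int(sys.argv[1])]
for c in('scene','top'):
  im=env.capture(c)
  for o in env.outline_of(c,n)[:4]:
    if o['conf']>.3:
      p,y=barrel(c,o['pixels'],L,None if c=='top' else l[2])
      q=inline(p,l[:2],l[2])
      if abs(q[0])<.15: print(n,c,o['conf'],'line',np.array(q),'yaw err',np.degrees(y-l[2]),'area ratio',o['pixels'].sum()/cv2.contourArea(hullpix(c,*p,y,L)))
E
python3 st.py; python3 look.py 0
```

```text
t 6.2 line xy [-0.0631  0.0996] z 0.013757151784392754 yaw err deg -0.015422974058971643 tilt [ 0.0001 -0.     -1.    ] open 0.0706954771090213 F [ 0.1444 -0.0008  0.5673]
long_barrel scene 0.64 line [-0.03334205  0.10014519] yaw err 0.0 area ratio 1.041361116565834
```

Call:
send_rows(targets=[{"translation": [0.08,0,0],"rotation": [0,0,0],"fingers": 0.65},{"translation": [0.08,0,0],"rotation": [0,0,0],"fingers": 0.65},{"translation": [0.08,0,0],"rotation": [0,0,0],"fingers": 0.65},{"translation": [0.08,0,0],"rotation": [0,0,0],"fingers": 0.65},{"translation": [0.08,0,0],"rotation": [0,0,0],"fingers": 0.65},{"translation": [0.08,0,0],"rotation": [0,0,0],"fingers": 0.65},{"translation": [0.06,0,0],"rotation": [0,0,0],"fingers": 0.65},{"translation": [0.06,0,0],"rotation": [0,0,0],"fingers": 0.65},{"translation": [0.06,0,0],"rotation": [0,0,0],"fingers": 0.65},{"translation": [0.05,0,0],"rotation": [0,0,0],"fingers": 0.65}])

```text
time: 7.23
ee_pos: [0.5635, 0.0189, 0.0137]
orientation: [0.0, 0.995, -0.101, -0.0]
ft_force: [-0.3, -0.1, 0.4]
opening: 0.0703
grip_force: 0.1
```

Call:
send_rows(targets=[{"translation": [0.04,0,0],"rotation": [0,0,0],"fingers": 0.65},{"translation": [0.04,0,0],"rotation": [0,0,0],"fingers": 0.65},{"translation": [0.03,0,0],"rotation": [0,0,0],"fingers": 0.65},{"translation": [0.03,0,0],"rotation": [0,0,0],"fingers": 0.65},{"translation": [0.03,0,0],"rotation": [0,0,0],"fingers": 0.65},{"translation": [0.02,0,0],"rotation": [0,0,0],"fingers": 0.65},{"translation": [0.02,0,0],"rotation": [0,0,0],"fingers": 0.65},{"translation": [0.02,0,0],"rotation": [0,0,0],"fingers": 0.65},{"translation": [0,0,0],"rotation": [0,0,0],"fingers": 0.65},{"translation": [0,0,0],"rotation": [0,0,0],"fingers": 0.65}])

```text
time: 8.07
ee_pos: [0.5702, 0.0175, 0.0138]
orientation: [0.0, 0.995, -0.101, 0.0]
ft_force: [0.4, 0.4, -0.9]
opening: 0.0705
grip_force: 0.0
```

```bash
python3 st.py; python3 look.py 0
```

```text
t 8.0667 line xy [-0.035   0.0996] z 0.013771744083540996 yaw err deg -0.010959388879185187 tilt [ 0.0001 -0.     -1.    ] open 0.070456719255214 F [ 0.3955  0.4408 -0.8616]
long_barrel scene 0.81 line [-0.00463879  0.09872148] yaw err 0.0 area ratio 0.9839947872809344
long_barrel scene 0.71 line [-0.13195834 -0.1067959 ] yaw err 0.0 area ratio 0.6515087041838361
```

Call:
send_rows(targets=[{"translation": [0.02,0,0],"rotation": [0,0,0],"fingers": 0.65},{"translation": [0.02,0,0],"rotation": [0,0,0],"fingers": 0.65},{"translation": [0.02,0,0],"rotation": [0,0,0],"fingers": 0.65},{"translation": [0.02,0,0],"rotation": [0,0,0],"fingers": 0.65},{"translation": [0.02,0,0],"rotation": [0,0,0],"fingers": 0.65},{"translation": [0,0,0],"rotation": [0,0,0],"fingers": 0.65},{"translation": [-0.3,0,0],"rotation": [0,0,0],"fingers": 0.65},{"translation": [-0.6,0,0],"rotation": [0,0,0],"fingers": 0.65},{"translation": [-0.8,0,-0.3],"rotation": [0,0,0],"fingers": 0.65},{"translation": [-0.8,0,-0.3],"rotation": [0,0,0],"fingers": 0.65}])

```text
time: 9.1
ee_pos: [0.4976, 0.0321, 0.0314]
orientation: [0.0, 0.995, -0.101, -0.001]
ft_force: [0.4, 0.2, 0.1]
opening: 0.0706
grip_force: 0.0
```

```bash
python3 st.py; python3 look.py 0; python3 - <<'E'
from h import *
im=env.capture('top'); cv2.imwrite('pics/t2.png',cv2.resize(im[130:290,240:420],None,fx=4,fy=3.7*1.08,interpolation=cv2.INTER_CUBIC))
E
```

```text
t 9.1 line xy [-0.1091  0.0993] z 0.03137299624135169 yaw err deg -0.02921300009267987 tilt [-0.0017 -0.     -1.    ] open 0.07058578220345185 F [0.3617 0.1931 0.0878]
long_barrel scene 0.69 line [-0.00100721  0.09930072] yaw err 0.0 area ratio 0.9442131052790229
long_barrel top 0.94 line [0.00024691 0.1026959 ] yaw err -0.8537193929869836 area ratio 1.0827859886022457
long_barrel top 0.54 line [-0.00175116 -0.04494892] yaw err 0.02286630497375789 area ratio 0.6693037502273681
```

View pics/t2.png

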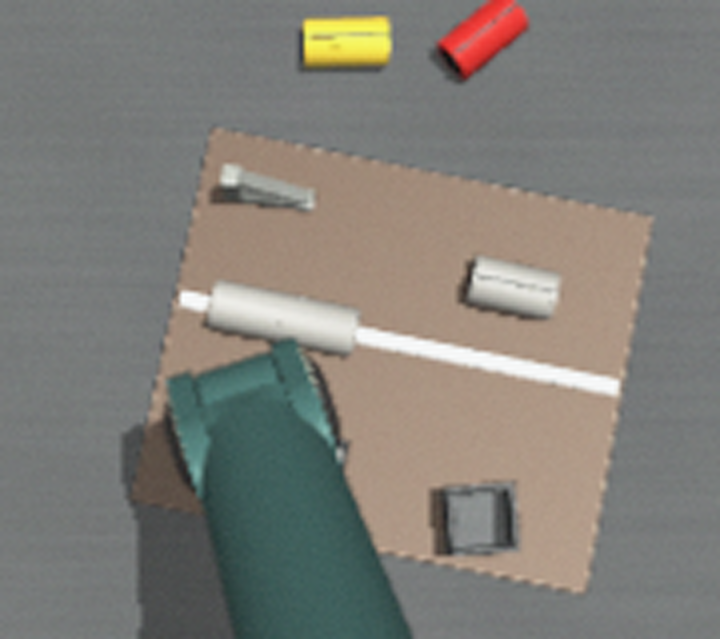

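The long barrel lies centred over the line at (283,317) in the picture, and both cameras put it within 1 mm. On to the short barrel from the far side.

Call:
send_rows(targets=[{"translation": [0,0,-0.8],"rotation": [0,0,0],"fingers": -0.06},{"translation": [0,0,-0.8],"rotation": [0,0,0],"fingers": -0.06},{"translation": [0,0,-0.8],"rotation": [0,0,0],"fingers": -0.06},{"translation": [0,0,-0.8],"rotation": [0,0,0],"fingers": -0.06},{"translation": [0,0,-0.8],"rotation": [0,0,0],"fingers": -0.06},{"translation": [0.8,0.6,0],"rotation": [0,0,0],"fingers": -0.06},{"translation": [0.8,0.6,0],"rotation": [0,0,0],"fingers": -0.06},{"translation": [0.8,0.6,0],"rotation": [0,0,0],"fingers": -0.06},{"translation": [0.8,0.6,0],"rotation": [0,0,0],"fingers": -0.06},{"translation": [0.8,0.6,0],"rotation": [0,0,0],"fingers": -0.06}])

```text
time: 10.18
ee_pos: [0.6007, -0.082, 0.1516]
orientation: [0.0, 0.995, -0.101, 0.0]
ft_force: [1.5, 0.1, 0.5]
opening: 0.0401
grip_force: 0.0
```

Call:
send_rows(targets=[{"translation": [0.73,0.58,0],"rotation": [0,0,0],"fingers": -0.06},{"translation": [0.73,0.58,0],"rotation": [0,0,0],"fingers": -0.06},{"translation": [0.73,0.58,0],"rotation": [0,0,0],"fingers": -0.06},{"translation": [0.73,0.58,0],"rotation": [0,0,0],"fingers": -0.06},{"translation": [0.73,0.58,0],"rotation": [0,0,0],"fingers": -0.06},{"translation": [0,0,0.4],"rotation": [0,0,0],"fingers": -0.06},{"translation": [0,0,0.6],"rotation": [0,0,0],"fingers": -0.06},{"translation": [0,0,0.6],"rotation": [0,0,0],"fingers": -0.06},{"translation": [0,0,0.4],"rotation": [0,0,0],"fingers": -0.06},{"translation": [0,0,0],"rotation": [0,0,0],"fingers": -0.06}])

```text
time: 11.02
ee_pos: [0.6869, -0.1871, 0.0877]
orientation: [-0.0, 0.995, -0.101, -0.003]
ft_force: [-0.6, 0.3, -0.4]
opening: 0.0401
grip_force: 0.0
```

```bash
python3 st.py; python3 look.py 1
```

```text
t 11.0167 line xy [ 0.1202 -0.0776] z 0.08765464589956694 yaw err deg -0.02137461684938658 tilt [-0.006   0.0014 -1.    ] open 0.04006692419992657 F [-0.6365  0.2781 -0.4077]
short_barrel scene 0.66 line [ 0.06092039 -0.07795708] yaw err 0.0 area ratio 1.0382287446977505
short_barrel top 0.48 line [ 0.06228291 -0.07633572] yaw err -4.330888916941664 area ratio 1.0295144671459844
```

Call:
send_rows(targets=[{"translation": [0,0,0.5],"rotation": [0,0,0],"fingers": -0.06},{"translation": [0,0,0.5],"rotation": [0,0,0],"fingers": -0.06},{"translation": [0,0,0.4],"rotation": [0,0,0],"fingers": -0.06},{"translation": [0,0,0.4],"rotation": [0,0,0],"fingers": -0.06},{"translation": [0,0,0.3],"rotation": [0,0,0],"fingers": -0.06},{"translation": [0,0,0.2],"rotation": [0,0,0],"fingers": -0.06},{"translation": [0,0,0.15],"rotation": [0,0,0],"fingers": -0.06},{"translation": [-0.15,0,0],"rotation": [0,0,0],"fingers": -0.06},{"translation": [-0.15,0,0],"rotation": [0,0,0],"fingers": -0.06},{"translation": [-0.15,0,0],"rotation": [0,0,0],"fingers": -0.06}])

```text
time: 12.05
ee_pos: [0.6757, -0.1847, 0.0188]
orientation: [0.0, 0.995, -0.101, 0.0]
ft_force: [0.2, -0.8, -0.2]
opening: 0.04
grip_force: 0.0
```

Call:
send_rows(targets=[{"translation": [-0.1,0,0],"rotation": [0,0,0],"fingers": -0.06},{"translation": [-0.08,0,0],"rotation": [0,0,0],"fingers": -0.06},{"translation": [-0.08,0,0],"rotation": [0,0,0],"fingers": -0.06},{"translation": [-0.08,0,0],"rotation": [0,0,0],"fingers": -0.06},{"translation": [-0.08,0,0],"rotation": [0,0,0],"fingers": -0.06},{"translation": [-0.08,0,0],"rotation": [0,0,0],"fingers": -0.06},{"translation": [-0.08,0,0],"rotation": [0,0,0],"fingers": -0.06},{"translation": [-0.08,0,0],"rotation": [0,0,0],"fingers": -0.06},{"translation": [-0.08,0,0],"rotation": [0,0,0],"fingers": -0.06},{"translation": [-0.08,0,0],"rotation": [0,0,0],"fingers": -0.06}])

```text
time: 12.88
ee_pos: [0.6514, -0.1798, 0.0182]
orientation: [0.0, 0.995, -0.101, -0.0]
ft_force: [0.2, 1.1, -0.5]
opening: 0.0399
grip_force: 0.0
```

```bash
python3 st.py; python3 look.py 1
```

```text
t 12.8833 line xy [ 0.084  -0.0775] z 0.01822355374016178 yaw err deg -0.011940735761709476 tilt [-0. -0. -1.] open 0.03993111401803606 F [ 0.1667  1.1114 -0.5197]
short_barrel scene 0.44 line [ 0.05186772 -0.0534504 ] yaw err 0.0 area ratio 0.3263296991744896
short_barrel top 0.54 line [ 0.04935712 -0.06437125] yaw err -10.264248208201575 area ratio 0.7151727439148979
```

Call:
send_rows(targets=[{"translation": [-0.08,0,0.05],"rotation": [0,0,0],"fingers": -0.06},{"translation": [-0.08,0,0.05],"rotation": [0,0,0],"fingers": -0.06},{"translation": [-0.08,0,0],"rotation": [0,0,0],"fingers": -0.06},{"translation": [-0.08,0,0],"rotation": [0,0,0],"fingers": -0.06},{"translation": [-0.08,0,0],"rotation": [0,0,0],"fingers": -0.06},{"translation": [-0.08,0,0],"rotation": [0,0,0],"fingers": -0.06},{"translation": [-0.08,0,0],"rotation": [0,0,0],"fingers": -0.06},{"translation": [-0.08,0,0],"rotation": [0,0,0],"fingers": -0.06},{"translation": [-0.08,0,0],"rotation": [0,0,0],"fingers": -0.06},{"translation": [-0.08,0,0],"rotation": [0,0,0],"fingers": -0.06}])

```text
time: 13.92
ee_pos: [0.6279, -0.175, 0.0153]
orientation: [0.0, 0.995, -0.101, 0.0]
ft_force: [0.0, -0.1, 0.8]
opening: 0.0397
grip_force: 0.0
```

Call:
send_rows(targets=[{"translation": [-0.08,0,0],"rotation": [0,0,0],"fingers": -0.06},{"translation": [-0.08,0,0],"rotation": [0,0,0],"fingers": -0.06},{"translation": [-0.08,0,0],"rotation": [0,0,0],"fingers": -0.06},{"translation": [-0.07,0,0],"rotation": [0,0,0],"fingers": -0.06},{"translation": [-0.06,0,0],"rotation": [0,0,0],"fingers": -0.06},{"translation": [-0.05,0,0],"rotation": [0,0,0],"fingers": -0.06},{"translation": [-0.04,0,0],"rotation": [0,0,0],"fingers": -0.06},{"translation": [-0.03,0,0],"rotation": [0,0,0],"fingers": -0.06},{"translation": [-0.02,0,0],"rotation": [0,0,0],"fingers": -0.06},{"translation": [0,0,0],"rotation": [0,0,0],"fingers": -0.06}])

```text
time: 14.75
ee_pos: [0.6131, -0.1719, 0.0152]
orientation: [0.0, 0.995, -0.101, -0.0]
ft_force: [-0.4, 0.5, -0.4]
opening: 0.0403
grip_force: 0.0
```

```bash
python3 st.py; python3 look.py 1; python3 - <<'E'
from h import *
im=env.capture('top'); cv2.imwrite('pics/t3.png',cv2.resize(im[180:270,280:420],None,fx=5,fy=5,interpolation=cv2.INTER_CUBIC))
E
```

```text
t 14.75 line xy [ 0.0449 -0.0775] z 0.015246690739117722 yaw err deg -0.011097285380834999 tilt [-0.0001 -0.     -1.    ] open 0.04028185356609433 F [-0.4372  0.5499 -0.3839]
short_barrel top 0.56 line [ 0.01088807 -0.06274239] yaw err -19.68269291651487 area ratio 0.6250830101394445
```

View pics/t3.png

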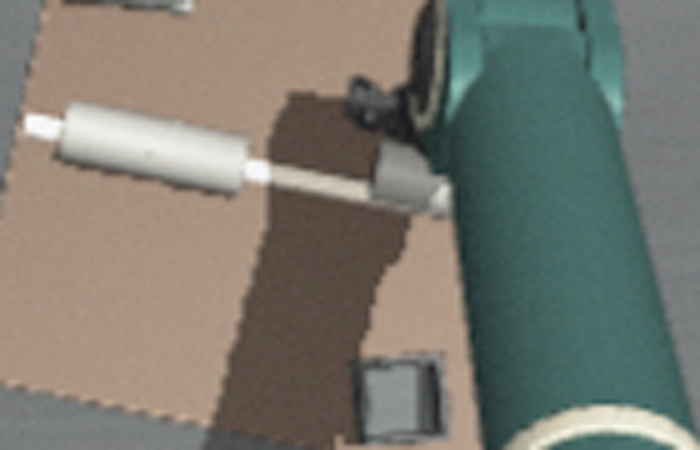

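Call:
send_rows(targets=[{"translation": [-0.05,0,0],"rotation": [0,0,0],"fingers": -0.06},{"translation": [-0.05,0,0],"rotation": [0,0,0],"fingers": -0.06},{"translation": [-0.05,0,0],"rotation": [0,0,0],"fingers": -0.06},{"translation": [-0.05,0,0],"rotation": [0,0,0],"fingers": -0.06},{"translation": [-0.04,0,0],"rotation": [0,0,0],"fingers": -0.06},{"translation": [-0.04,0,0],"rotation": [0,0,0],"fingers": -0.06},{"translation": [-0.04,0,0],"rotation": [0,0,0],"fingers": -0.06},{"translation": [-0.03,0,0],"rotation": [0,0,0],"fingers": -0.06},{"translation": [-0.03,0,0],"rotation": [0,0,0],"fingers": -0.06},{"translation": [-0.02,0,0],"rotation": [0,0,0],"fingers": -0.06}])

```text
time: 15.83
ee_pos: [0.6013, -0.1695, 0.0153]
orientation: [0.0, 0.995, -0.101, -0.0]
ft_force: [-0.6, 0.4, 0.2]
opening: 0.0403
grip_force: 0.0
```

Call:
send_rows(targets=[{"translation": [-0.02,0,0],"rotation": [0,0,0],"fingers": -0.06},{"translation": [-0.02,0,0],"rotation": [0,0,0],"fingers": -0.06},{"translation": [-0.02,0,0],"rotation": [0,0,0],"fingers": -0.06},{"translation": [0,0,0],"rotation": [0,0,0],"fingers": -0.06},{"translation": [0,0,0],"rotation": [0,0,0],"fingers": -0.06},{"translation": [0.2,0,0],"rotation": [0,0,0],"fingers": -0.06},{"translation": [0.5,0,0],"rotation": [0,0,0],"fingers": -0.06},{"translation": [0.7,0,0],"rotation": [0,0,0],"fingers": -0.06},{"translation": [0.7,0,-0.3],"rotation": [0,0,0],"fingers": -0.06},{"translation": [0.5,0,-0.7],"rotation": [0,0,0],"fingers": -0.06}])

```text
time: 16.67
ee_pos: [0.6759, -0.1847, 0.0428]
orientation: [-0.0, 0.995, -0.101, -0.002]
ft_force: [-0.8, -0.5, 0.6]
opening: 0.0407
grip_force: 0.0
```

Call:
send_rows(targets=[{"translation": [0,0,-0.9],"rotation": [0,0,0],"fingers": -0.06},{"translation": [0,0,-0.9],"rotation": [0,0,0],"fingers": -0.06},{"translation": [0,0,-0.9],"rotation": [0,0,0],"fingers": -0.06},{"translation": [0,0.5,-0.8],"rotation": [0,0,0],"fingers": -0.06},{"translation": [0,1,0],"rotation": [0,0,0],"fingers": -0.06},{"translation": [0,1,0],"rotation": [0,0,0],"fingers": -0.06},{"translation": [0,1,0],"rotation": [0,0,0],"fingers": -0.06},{"translation": [0,1,0],"rotation": [0,0,0],"fingers": -0.06},{"translation": [0,1,0],"rotation": [0,0,0],"fingers": -0.06},{"translation": [0,0,0],"rotation": [0,0,0],"fingers": -0.06}])

```text
time: 17.5
ee_pos: [0.6397, -0.3563, 0.15]
orientation: [0.003, 0.994, -0.105, -0.001]
ft_force: [-0.3, -1.1, -0.3]
opening: 0.0401
grip_force: 0.0
```

```bash
python3 st.py; python3 look.py 1; python3 look.py 0; python3 - <<'E'
from h import *
im=env.capture('top'); cv2.imwrite('pics/t4.png',cv2.resize(im[150:290,260:420],None,fx=4.2,fy=4.2,interpolation=cv2.INTER_CUBIC))
E
```

```text
t 17.5 line xy [ 0.1078 -0.2528] z 0.1500482977218703 yaw err deg -0.5711787837491082 tilt [-0.0017 -0.0059 -1.    ] open 0.04006950362583433 F [-0.3245 -1.0831 -0.2675]
short_barrel scene 0.49 line [-0.00118312 -0.08101781] yaw err 0.0 area ratio 0.9430802153979215
short_barrel top 0.51 line [ 0.00030168 -0.07763413] yaw err 2.965867968880596 area ratio 0.9479996705670305
short_barrel top 0.4 line [ 0.00388055 -0.32625313] yaw err 93.21557454878982 area ratio 1.26977395153265
long_barrel scene 0.96 line [-0.00104908  0.09695286] yaw err 0.0 area ratio 0.998227221990383
long_barrel scene 0.63 line [0.02000461 0.04101743] yaw err 0.0 area ratio 13.941314551389349
long_barrel top 0.63 line [-0.00089563  0.09991998] yaw err -1.0526288367003127 area ratio 0.9737920983741333
long_barrel top 0.42 line [0.10001616 0.13971415] yaw err -2.678752753178228 area ratio 0.3363408974894405
```

View pics/t4.png

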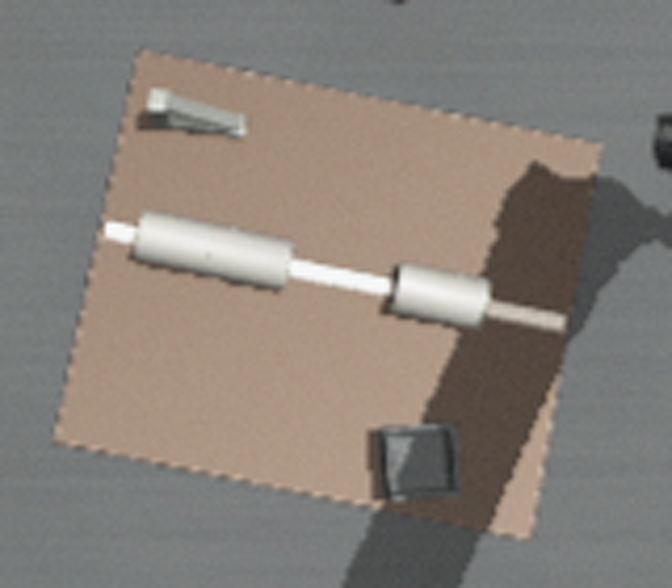

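Both barrels lie centred on the line at (213,250) and (440,295), about 1 mm or less off and within 3° of it. The box and the square haven't moved, and the arm is clear. Handing in.

```bash
python3 -c "
from station import env
print(env.get_state()['ft_force'],env.sign_off())"
```

```text
the job is handed in; nothing more can be done
[-0.44395016 -0.68699989 -0.19872693] None
```

I rolled both barrels onto the line, long one first, and handed the job in at about 18 s; the last camera check put each within about 1 mm and 3° of the line, with the arm clear, but sign-off returned no verdict.

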